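Take the round-ended sample tile down from the display rack

TASK

Take the clay tile with the round lower end down from the sloping rack: first swing its lower end up until the tile is level, with its nib still on the ledge, then lift the nib off the ledge. Lay the tile gently, face up, in the middle of the cork pad and let go, leaving the other two tiles hanging as they are.

Things in the scene. Friction and masses are not known exactly. Their poses are not given: they have to be found in the camera images.
- round_c (a point): Black clay tile with half-round lower end, 130 x 46 x 9 mm, 0.12 kg: its middle, inside the slab. +x points up the slope to its head, y along the ledge, z out of the face. Hung at 25 degrees, low end towards the robot, middle 120 mm above the table (143 when swung level). Nib under the head: x 57 to 65, down to z -16.5, behind the ledge. It pivots on the ledge about x 52.5, z -8.5 mm.
- square_c (a point): Neighbour to leave hanging: black tile with square lower end, 122 mm long, loose; same head, nib and axes, point 65 mm from its head end. The three hang 105 mm apart in any order. The ledge is the rack's upper wooden strip, upright, fixed, 8 mm thick, its round top 139 mm above the table.
- pointed_c (a point): Neighbour to leave hanging: black tile with pointed lower end, 130 mm long, loose; same head, nib and axes, point 65 mm from its head end. A second wooden strip, 87 mm down the slope from the ledge, holds the tiles up at x -35 mm; between the strips the rack is open under and beside the tiles, down to a 12 mm base board.
- pad_c (a point): Centre of the top face of the square cork pad, 200 x 200 x 8 mm, fixed on the table to the right of the rack; z up. Lying on it the round-ended tile slopes about 5.5 degrees, because of its nib: head end higher, its middle 11 mm above the cork.
Things that resemble listed ones, but are neither listed nor needed, are in the scene too. Leave any yellow look-alike of the part that bears round_c alone.

How it is judged:
On the way, in this order (a step that is already met when the one before it is completed fails the run):
1. the round-ended tile is swung level (within 10 degrees) with its nib still on the ledge: its middle no higher than 155 mm above the table and less than 40 mm from where it began (angle between round_c's own z axis and vertical below 0.175 rad and height (world z) of round_c below 0.155 m and distance of round_c from where it was at the start of the episode below 0.04 m), for 0.1 s.
2. the nib is lifted clear of the ledge: the tile's middle more than 170 mm above the table (height (world z) of round_c above 0.17 m), for 0.1 s.
At the end, for the whole second after the job is handed in: The round-ended tile lies at rest on the cork pad, face up (within 10 degrees of level), its middle within 35 mm of the pad's centre; the square-ended and the pointed tile hang where they were (within 20 mm) (horizontal distance between round_c and pad_c below 0.035 m and z of round_c in the frame of pad_c between 0.004 and 0.018 m and angle between round_c's own z axis and vertical below 0.175 rad and linear speed of round_tile below 0.02 m/s and distance of each of square_c, pointed_c from where it was at the start of the episode below 0.02 m); the robot touches nothing.
It fails at once if a neighbouring tile is shifted by more than 20 mm (distance of any of square_c, pointed_c from where it was at the start of the episode above 0.02 m).
It fails at once if the round-ended tile is dropped or slammed down: it moves faster than 0.7 m/s less than 60 mm above the table (height (world z) of round_c below 0.06 m and linear speed of round_tile above 0.7 m/s).
It also fails if it takes over 45 s, if anything falls off the work surface, if the arm or the gripper's body presses on something with over 40 N, if the wrist force passes 120 N, or if a joint passes its speed limit or range.

ROBOT

A 6-joint arm with a two-finger parallel gripper is mounted at the origin on the work surface. World frame = base frame: x ahead of the robot, y to its left, z up, the work surface at z = 0. Lengths are in m, angles in rad, forces in N, time in s.
With the tool pointing down it reaches from about 0.35 to 0.8 m from the base axis. Payload 7.3 kg.
Tool frame: the origin (TCP) lies on the centre line of the jaws, within the pads' length; the fingertips stand bot.tip_reach ahead of it and the grasp point (between the pads) lies 11 mm behind it (bot.tip_reach is the distance from the TCP to the fingertips, in m); z points along the fingers, x is the direction in which the jaws open and shut, and the axes are right-handed (so a half turn about z gives the same grasp; the last joint's range is limited). The gripper opens to 85 mm and grips with 20 to 120 N. Pads are 22 mm wide; open, the fingers measure 114 mm over their backs; the gripper's body (76 mm by 85 mm) begins 54 mm behind the grasp point. The pads swing forward as they close: fully open they stand 13 mm farther back than shut.
Start: joints at [0.984, 0.342, 1.524, -0, 1.275, -0.146], TCP at [0.224, 0.475, 0.239] pointing down, gripper open.
Joint ranges: [-2.53, 2.53], [-0.77, 2.02], [0.04, 2.7], [-1, 4.14], [0.28, 2.66], [-3.11, 3.11]. Speed limits (rad/s): [2.57, 2.57, 3.14, 3.14, 3.14, 3.14].

INTERFACE

Orientations are given as a rotation vector (axis times angle).
In Python, from rig import bot, jaws, kinematics, monitor, vision, order gives the robot as it stands. The module is installed in compiled form; this text tells all that it offers. Calls block until the motion is done:
- bot.movep(position, orientation): joint-space move of the TCP to a pose.
- bot.servo_line(position, frame=None, rate=0.15): straight line of the TCP; frame=None keeps the orientation; rate is the mean speed in m/s.
- bot.move_joints(angles): joint-space move.
- jaws.command_gripper(opening, squeeze=None): finger opening in m; squeeze is the grip in N (None keeps the last); returns when the fingers have stopped.
- bot.hold(seconds).
- kinematics.ik(position, orientation): joint angles nearest the present ones, or None.
- monitor.get_state(): the state.
- vision.get_image(name): name is "scene" or "top" or "wrist"; returns the picture (420x560x3 uint8, blue, green, red); there is no depth.
- vision.camera_model(name): a dict with "fx", "fy", "cx", "cy" (pixels), "R" (3x3) and "t" (3): a world point X has camera coordinates R X + t. Camera axes: x right, y down, z forward; pixel columns grow to the right and rows downward; lengths in m; the calibration is good to about 2 mm. The wrist camera is an equidistant fisheye: a pixel r from the principal point sees the ray r / f radians off the axis. A picture is of the moment at which its call begins: read the wrist's pose just before it. camera_model takes no time and is no camera call; for the wrist camera it gives the pose at the moment of the call.
A pose or a line that the arm cannot do raises bot.IKError and nothing moves.
- order.close_job(): hands the job in, once; it reports no verdict.
The state is a dict: "t": time; "q": joint angles; "qd": joint speeds; "tau": joint torques, N m; "tool_pos": TCP position; "orientation": TCP orientation; "contact_force": force on the tool from outside, world axes, zero at the start; "moment": the same for the moment, N m; "gripper_width": finger opening in m.
Only numpy, scipy, OpenCV 4.12 (cv2) and the standard library are available. Lean on these libraries where they do the work, as an engineer would, in place of code of your own. Each camera call takes 0.05 s, during which the arm holds its last target. There are 200 camera calls.

## Working session

There is one attempt and no reset: what is moved stays moved. The work goes in short steps, each a Python script; the robot and the scene stay as the last script left them, time stands still between calls to the robot, and variables do not carry over. Pictures are saved under pics/ and viewed, about 8 in all and at most 12, crops included, and the job is handed in when it is done.

```bash
mkdir -p pics; ls; python3 - <<'E'
from rig import bot, jaws, kinematics, monitor, vision, order
import cv2, numpy as np
for n in ["scene","top"]:
    im=vision.get_image(n); cv2.imwrite(f"pics/{n}0.png",im)
    m=vision.camera_model(n); print(n,{k:np.round(np.array(v),4).tolist() for k,v in m.items()})
s=monitor.get_state(); print(s["t"],s["tool_pos"],s["orientation"],s["contact_force"],bot.tip_reach,s["gripper_width"])
E
```

```text
pics
scene {'fx': 443.5239, 'fy': 443.5239, 'cx': 281.6903, 'cy': 220.6316, 'R': [[0.2467, 0.9691, 0.0002], [0.7055, -0.1794, -0.6856], [-0.6644, 0.1693, -0.7279]], 't': [-0.0783, -0.2073, 1.2669]}
top {'fx': 495.7651, 'fy': 495.7651, 'cx': 280.2398, 'cy': 211.2172, 'R': [[0.0062, -1.0, -0.0032], [-0.9916, -0.0057, -0.1289], [0.1289, 0.0039, -0.9916]], 't': [0.0171, 0.3988, 1.2743]}
0.1 [0.22378451 0.47452295 0.23868762] [ 2.65287163e+00  1.68171694e+00 -2.05127119e-03] [ 0.26885452 -1.06303501 -0.19451627] 0.008 0.08565576127605962
```

View pics/scene0.png

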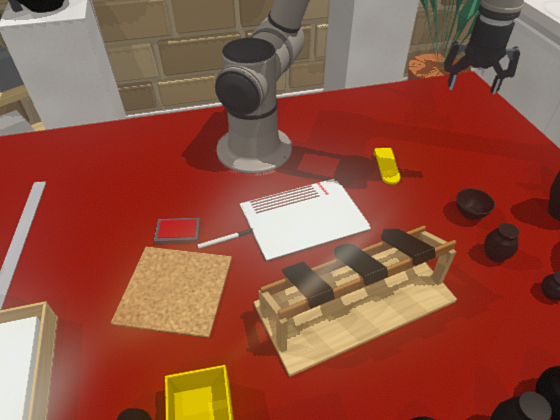

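View pics/top0.png

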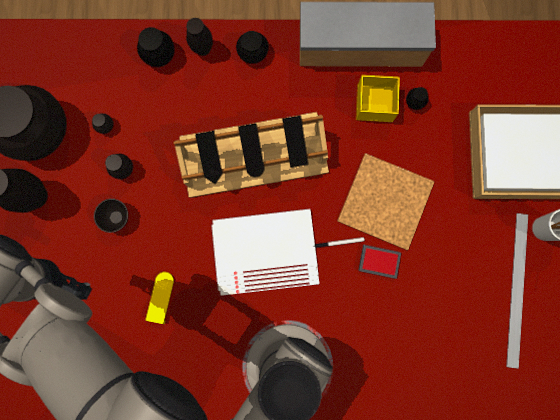

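Scene view: the rack, with the pad to its left in the picture. Top view: three black tiles at about (208,157), (251,150) and (295,141), the pad at (386,201), and the yellow look-alike tile at (160,297), which I leave alone. The middle tile looks round-ended, the left one pointed and the right one square. I'll confirm this in one enlarged crop and measure at the same time.

```bash
cat > h.py <<'E'
import cv2, numpy as np
from rig import bot, jaws, kinematics, monitor, vision, order
def ray(name,px):
    m=vision.camera_model(name); R=np.array(m["R"]);t=np.array(m["t"])
    d=R.T@np.array([(px[0]-m["cx"])/m["fx"],(px[1]-m["cy"])/m["fy"],1.]); return -R.T@t,d
def onz(name,px,z):
    o,d=ray(name,px); return o+d*(z-o[2])/d[2]
def proj(name,X):
    m=vision.camera_model(name); c=np.array(m["R"])@X+np.array(m["t"]); return m["fx"]*c[0]/c[2]+m["cx"],m["fy"]*c[1]/c[2]+m["cy"]
E
python3 - <<'E'
from h import *
top=cv2.imread("pics/top0.png"); sc=cv2.imread("pics/scene0.png")
a=cv2.resize(top[105:205,165:345],None,fx=4,fy=4,interpolation=cv2.INTER_CUBIC)
cv2.imwrite("pics/crop.png",cv2.convertScaleAbs(a,alpha=1.6,beta=25))
for n,im,(x0,x1,y0,y1) in [("top",top,(175,330,105,190)),("scene",sc,(270,445,222,310))]:
    m=np.zeros(im.shape[:2],np.uint8); m[y0:y1,x0:x1]=(im[y0:y1,x0:x1].max(2)<50)*255
    m=cv2.morphologyEx(m,cv2.MORPH_OPEN,np.ones((3,3)))
    for c in cv2.findContours(m,0,1)[0]:
        if cv2.contourArea(c)>150:
            r=cv2.minAreaRect(c); M=cv2.moments(c); ct=(M["m10"]/M["m00"],M["m01"]/M["m00"])
            print(n,cv2.contourArea(c),np.round(ct,1),np.round(cv2.boxPoints(r),1).tolist(), onz(n,ct,.124).round(4), "long",cv2.approxPolyDP(c,2,True)[:,0].tolist())
hsv=cv2.cvtColor(top,cv2.COLOR_BGR2HSV)
m=cv2.inRange(hsv,(8,60,90),(25,220,255)); m[:150]=0; m[255:]=0; m[:,:334]=0;m[:,440:]=0
c=max(cv2.findContours(cv2.morphologyEx(m,2,np.ones((3,3))),0,1)[0],key=cv2.contourArea); 
b=cv2.boxPoints(cv2.minAreaRect(c)); P=np.array([onz("top",p,.008) for p in b]); print("pad",b.tolist(),P.round(3).tolist(),P.mean(0))
E
```

```text
top 790.5 [208.8 155.7] [[194.3000030517578, 134.1999969482422], [212.8000030517578, 130.3000030517578], [223.39999389648438, 180.1999969482422], [204.89999389648438, 184.10000610351562]] [0.5226 0.1957 0.124 ] long [[196, 134], [204, 176], [215, 182], [221, 169], [213, 132]]
top 823.5 [251.3 149.5] [[237.6999969482422, 126.30000305175781], [256.0, 123.0999984741211], [264.79998779296875, 174.6999969482422], [246.5, 177.8000030517578]] [0.5389 0.0913 0.124 ] long [[240, 126], [239, 134], [247, 172], [257, 176], [262, 172], [263, 164], [256, 126]]
top 794.5 [295.  141.2] [[282.5, 118.5], [300.20001220703125, 115.69999694824219], [307.6000061035156, 163.8000030517578], [289.79998779296875, 166.5]] [ 0.5604 -0.0162  0.124 ] long [[283, 119], [291, 166], [306, 164], [300, 118]]
pad [[336.2074890136719, 221.36973571777344], [364.1875305175781, 152.2425994873047], [435.4831848144531, 181.10035705566406], [407.5031433105469, 250.2274932861328]] [[0.375, -0.129, 0.008], [0.563, -0.206, 0.008], [0.485, -0.396, 0.008], [0.299, -0.316, 0.008]] [ 0.43039365 -0.26156703  0.008     ]
```

View pics/crop.png

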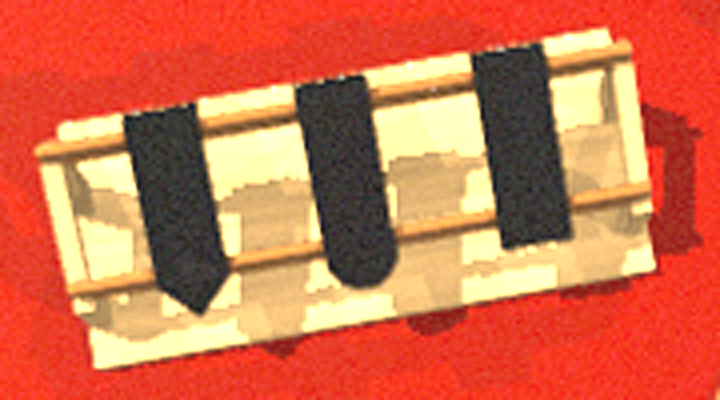

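The crop confirms it: the left tile is pointed, the middle one has the half-round lower end (round_c, centre near top pixel (251,150)) and the right one is square. Next I'll get the tile axis and middle from its ends and check them against the scene view.

```bash
python3 - <<'E'
from h import *
top=cv2.imread("pics/top0.png"); sc=cv2.imread("pics/scene0.png")
s,c=np.sin(np.radians(25)),np.cos(np.radians(25))
# visible face ends (z_t=+4.5mm) heights
zh=.120+.065*s+.0045*c; zl=.120-.065*s+.0045*c
boxes={"P":[(194.3,134.2),(212.8,130.3),(223.4,180.2),(204.9,184.1)],"R":[(237.7,126.3),(256,123.1),(264.8,174.7),(246.5,177.8)],"S":[(282.5,118.5),(300.2,115.7),(307.6,163.8),(289.8,166.5)]}
H={}
for k,b in boxes.items():
    b=np.array(b); h=onz("top",b[:2].mean(0),zh); l=onz("top",b[2:].mean(0),zl if k!="S" else .120-.057*s+.0045*c)
    d=h-l; H[k]=h; print(k,h.round(4),l.round(4),"len",np.linalg.norm(d),"width",np.linalg.norm(onz("top",b[0],zh)-onz("top",b[1],zh)),"yaw",np.degrees(np.arctan2(d[1],d[0])))
e=H["P"]-H["S"]; yaw=np.arctan2(-e[0],e[1]); print("ledge span",np.linalg.norm(e),"yaw",np.degrees(yaw))
g=cv2.cvtColor(sc,cv2.COLOR_BGR2HSV)
m=np.zeros(sc.shape[:2],np.uint8); m[222:310,270:445]=((sc.max(2)<85)&(g[...,1]<120))[222:310,270:445]*255
m=cv2.morphologyEx(m,cv2.MORPH_OPEN,np.ones((3,3)))
for q in cv2.findContours(m,0,1)[0]:
    if cv2.contourArea(q)>200:
        M=cv2.moments(q); ct=np.array((M["m10"],M["m01"]))/M["m00"]; print("scene",cv2.contourArea(q),ct.round(1),onz("scene",ct,.122).round(4),cv2.approxPolyDP(q,2,True)[:,0].tolist())
u=np.array([np.cos(yaw),np.sin(yaw),0]); 
for n in ("top","scene"):
    for k in H:
        mid=H[k]-.065*(c*u+[0,0,s])-.0045*(np.array([0,0,c])-s*u) ; print(n,k,mid.round(4),np.round(proj(n,mid+.0045*(np.array([0,0,c])-s*u)),1))
E
```

```text
P [0.5738 0.2056 0.1515] [0.4617 0.1848 0.0966] len 0.12652193832535044 width 0.04559999651316489 yaw 10.52646029291177
R [0.5932 0.1012 0.1515] [0.4773 0.0813 0.0966] len 0.12975689305682853 width 0.04497687748758517 yaw 9.74528567673664
S [ 0.6128 -0.0065  0.1515] [ 0.5055 -0.0263  0.1   ] len 0.12064119156360964 width 0.04352966104304191 yaw 10.415528192638243
ledge span 0.21571213093821087 yaw 10.406139307092571
scene 241.0 [322.  296.7] [6.017e-01 6.000e-04 1.220e-01] [[328, 285], [323, 287], [323, 293], [309, 300], [310, 306], [333, 298]]
scene 308.0 [295.9 272.5] [ 0.5397 -0.0298  0.122 ] [[303, 263], [283, 269], [294, 284], [308, 270]]
scene 638.0 [368.1 268.1] [0.5631 0.1025 0.122 ] [[350, 264], [364, 277], [365, 284], [380, 279], [381, 274], [382, 277], [386, 276], [386, 269], [382, 269], [380, 263], [363, 252]]
scene 519.0 [399.4 240. ] [0.5139 0.1878 0.122 ] [[383, 231], [382, 239], [403, 252], [412, 252], [415, 249], [415, 238], [397, 229]]
top P [0.5177 0.1953 0.12  ] [209.  158.4]
top R [0.5371 0.0909 0.12  ] [251.6 150.9]
top S [ 0.5567 -0.0168  0.12  ] [295.4 143.4]
scene P [0.5177 0.1953 0.12  ] [403.5 239.4]
scene R [0.5371 0.0909 0.12  ] [356.8 257.2]
scene S [ 0.5567 -0.0168  0.12  ] [304.8 276.9]
```

```bash
cat >> h.py <<'E'
from scipy.spatial.transform import Rotation as Rot
YAW=np.radians(10.2)
def frame(pitch,yaw=YAW):
    """tile axes as columns; pitch = slope (rad), head up"""
    c,s=np.cos(pitch),np.sin(pitch); u=np.array([np.cos(yaw),np.sin(yaw),0]); z=np.array([0,0,1.])
    x=c*u+s*z; zz=c*z-s*u; return np.c_[x,np.cross(zz,x),zz]
def toolrv(F,sgn=1):
    return Rot.from_matrix(np.c_[sgn*F[:,1],sgn*F[:,0],-F[:,2]]).as_rotvec()
def wproj(m,X):
    c=np.array(m["R"])@X+np.array(m["t"]); r=np.hypot(c[0],c[1]); th=np.arctan2(r,c[2])
    return np.array([m["cx"]+m["fx"]*th*c[0]/r,m["cy"]+m["fy"]*th*c[1]/r])
def wray(m,p):
    a=(np.array(p)-[m["cx"],m["cy"]])/m["fx"]; th=np.hypot(*a); d=np.r_[a/th*np.sin(th),np.cos(th)]
    R=np.array(m["R"]); return -R.T@np.array(m["t"]),R.T@d
PIT=np.radians(25)
E
python3 - <<'E'
from h import *
F=frame(PIT); mid=np.array([.537,.0909,.12])
p=mid+.13*F[:,2]
for sg in (1,-1): print(sg,kinematics.ik(p,toolrv(F,sg)))
q={sg:kinematics.ik(p,toolrv(F,sg)) for sg in (1,-1)}
sg=min([s for s in q if q[s] is not None],key=lambda s:abs(q[s][5])); print(sg)
bot.move_joints(q[sg])
m=vision.camera_model("wrist"); im=vision.get_image("wrist"); np.savez("pics/w1.npz",**{k:np.array(v) for k,v in m.items()}); cv2.imwrite("pics/w1raw.png",im)
print({k:np.round(np.array(v),3).tolist() for k,v in m.items()},monitor.get_state()["t"],monitor.get_state()["tool_pos"],p)
for x,y in [(.065,.023),(.065,-.023),(-.042,.023),(-.042,-.023),(-.065,0),(0,0)]:
    a=wproj(m,mid+F@[x,y,.0045]); print(x,y,a.round(1)); cv2.circle(im,tuple(int(v) for v in a.round()),2,(0,255,0),-1)
cv2.imwrite("pics/w1.png",cv2.convertScaleAbs(im,alpha=1.4,beta=15))
E
```

```text
1 [-0.0510777   0.06903719  1.97120334  0.15308035  0.68082052 -1.89839877]
-1 [-0.0510777   0.06903719  1.97120334  0.15308035  0.68082052  1.24319388]
-1
{'fx': 325.192, 'fy': 325.192, 'cx': 279.17, 'cy': 209.542, 'R': [[0.179, -0.984, -0.0], [-0.97, -0.176, -0.167], [0.165, 0.03, -0.986]], 't': [-0.007, 0.552, 0.3]} 1.8667 [0.48294512 0.08181689 0.23784755] [0.48292793 0.0811709  0.23782001]
0.065 0.023 [249.6 125.1]
0.065 -0.023 [307.8 125.2]
-0.042 0.023 [252.  251.6]
-0.042 -0.023 [305.1 251.7]
-0.065 0 [278.5 275.4]
0 0 [278.6 204.6]
```

View pics/w1.png

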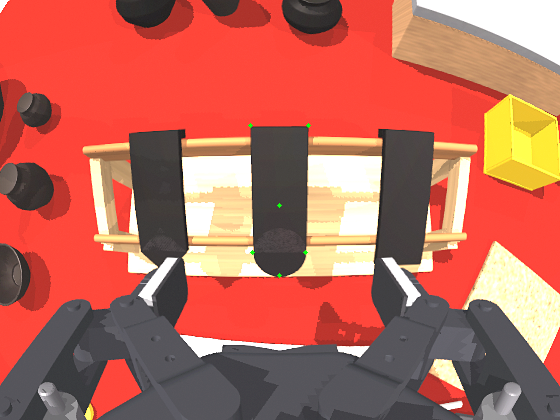

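The predicted outline (green) lies on the real middle tile to about 1 px: head corners (250,125) and (308,125), round end (279,276). The estimate is good, so I'll grasp, checking after closing.

```bash
python3 - <<'E'
from h import *
F=frame(PIT); mid=np.array([.537,.0909,.12]); rv=toolrv(F,-1)
jaws.command_gripper(.075,60)
bot.servo_line(mid+F@[0,0,.03],rv,.15)
f0=np.array(monitor.get_state()["contact_force"])
bot.servo_line(mid+F@[0,0,-.001],rv,.06)
s=monitor.get_state(); print("pre",s["t"],s["tool_pos"],mid+F@[0,0,-.001],np.round(s["contact_force"]-f0,2))
jaws.command_gripper(.03,60); bot.hold(.2)
s=monitor.get_state(); print("grip",s["t"],s["gripper_width"],np.round(s["contact_force"]-f0,2),np.round(s["moment"],2))
cv2.imwrite("pics/w2.png",cv2.convertScaleAbs(vision.get_image("wrist"),alpha=1.4,beta=15))
E
```

```text
pre 3.6167 [0.53736999 0.09098891 0.11881776] [0.53741594 0.09097484 0.11909369] [-0.63 -0.53  0.24]
grip 4.1917 0.04440338433379623 [-4.69 -1.49  5.68] [ 0.08  0.41 -0.07]
```

View pics/w2.png

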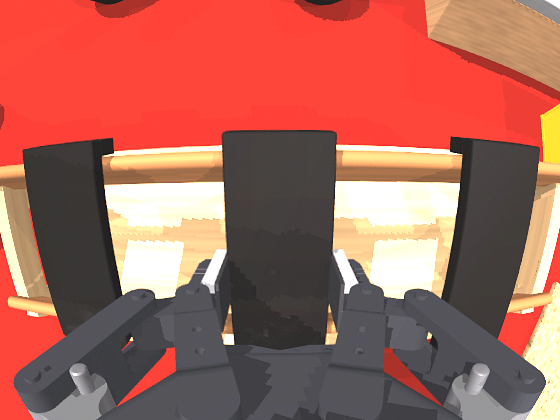

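The tile is held between both pads, at (215,270) and (345,270), and both neighbours are untouched. Now I'll swing it level about the ledge in small steps.

```bash
python3 - <<'E'
from h import *
mid=np.array([.537,.0909,.12]); F0=frame(PIT); piv=mid+F0@[.0525,0,-.0085]
for d in range(22,-1,-2):
    F=frame(np.radians(d)); bot.servo_line(piv+F@[-.0525,0,.0075],toolrv(F,-1),.04)
    s=monitor.get_state(); 
    if d%4==2 or d==0: print(d,round(s["t"],2),np.round(s["contact_force"],1),round(s["gripper_width"],4))
    if np.linalg.norm(s["contact_force"])>40: print("STOP",d,s["contact_force"]); break
bot.hold(.3)
s=monitor.get_state();print(s["tool_pos"])
im=vision.get_image("scene"); cv2.imwrite("pics/s3.png",cv2.convertScaleAbs(cv2.resize(im[190:330,240:460],None,fx=3.5,fy=3.5,interpolation=2),alpha=1.3,beta=15))
E
```

```text
22 4.49 [ 0.5 -0.2  0.6] 0.0444
18 4.99 [-0.3 -0.4  2.6] 0.044
14 5.49 [-0.   0.4  2.8] 0.0441
10 5.99 [1.  0.1 2.6] 0.0444
6 6.49 [ 1.  -0.2  2. ] 0.0444
2 6.99 [ 0.6 -0.6  1.7] 0.0445
0 7.24 [1.6 0.1 0.9] 0.0442
[0.53527579 0.09069809 0.14183298]
```

View pics/s3.png

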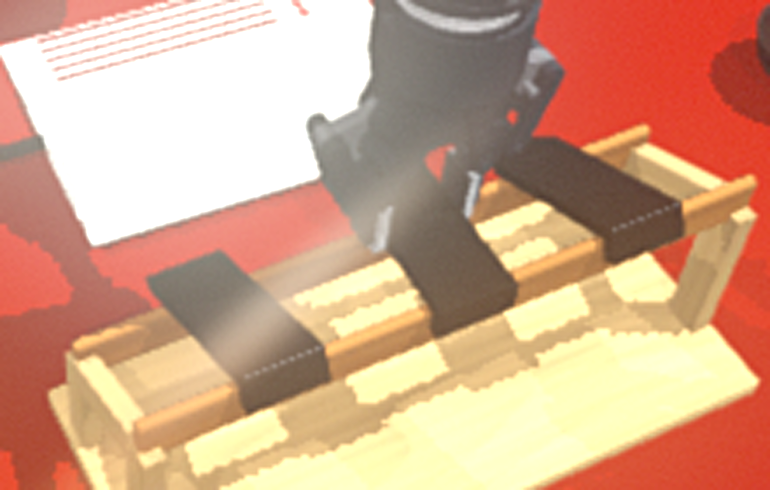

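The round tile is swung up clear of the lower strip, with its head still on the ledge near (475,310); both neighbours are in place. I'll check for slip in the pads with the wrist camera, comparing the head-edge row against the row at the grasp, and then lift.

```bash
python3 - <<'E'
from h import *
def head(im):
    g=im[60:220,270:290].max(2).mean(1); return 60+int(np.argmax(g<75)), g
w2=cv2.imread("pics/w2.png"); a=((w2.astype(float)-15)/1.4)
print("grasp row",head(a)[0])
print("now",head(vision.get_image("wrist"))[0])
p=np.array(monitor.get_state()["tool_pos"]); rv=toolrv(frame(0),-1)
bot.servo_line(p+[0,0,.02],rv,.06); s=monitor.get_state(); print(np.round(s["contact_force"],1)); print("lift20",head(vision.get_image("wrist"))[0])
bot.servo_line(p+[0,0,.11],rv,.12); bot.hold(.2); s=monitor.get_state(); print(s["t"],s["tool_pos"],np.round(s["contact_force"],1),s["gripper_width"])
im=vision.get_image("wrist");print("up",head(im)[0]); cv2.imwrite("pics/w4.png",cv2.convertScaleAbs(im,alpha=1.4,beta=15))
E
```

```text
grasp row 130
now 130
[-0.6  0.5 -1.4]
lift20 130
9.275 [0.53501222 0.09072477 0.25104234] [ 0.4  0.2 -1.2] 0.0442610209899973
up 130
```

View pics/w4.png

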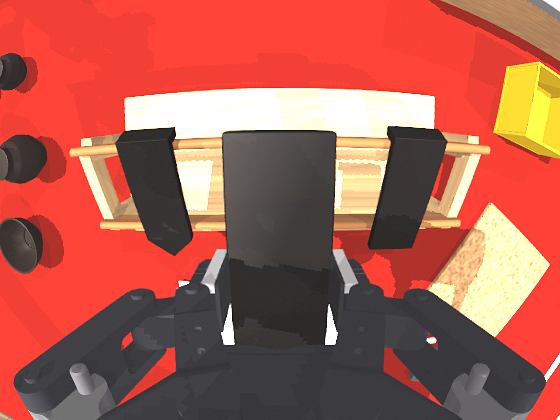

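No slip: the head-edge row stays at 130, the weight reads about 1.2 N, and both neighbours hang at (155,190) and (407,190). Now to the pad.

```bash
python3 - <<'E'
from h import *
pad=np.array([.4304,-.2616,.008]); F=frame(np.radians(5.5),np.radians(-22)); rv=toolrv(F,-1)
off=F@[0,0,-.001]
print(kinematics.ik(pad+[0,0,.24],rv))
bot.movep(pad+[0,0,.24],rv)
bot.servo_line(pad+[0,0,.05]+off,rv,.15); bot.hold(.2)
f0=np.array(monitor.get_state()["contact_force"])
for h in (.02,.015,.013,.012,.0115,.011):
    bot.servo_line(pad+[0,0,h]+off,rv,.03); bot.hold(.1)
    s=monitor.get_state(); d=s["contact_force"]-f0; print(h,round(s["t"],2),np.round(d,1),np.round(s["tool_pos"]-pad-off,4))
    if d[2]>2.5: break
im=vision.get_image("top"); cv2.imwrite("pics/t5.png",cv2.convertScaleAbs(cv2.resize(im[130:270,300:460],None,fx=4,fy=4,interpolation=2),alpha=1.4,beta=15))
E
```

```text
[-0.71771252  0.24379754  1.64263058  0.03418404  1.16465023  1.22497225]
0.02 13.57 [ 0.2 -1.1 -0.7] [ 0.0001 -0.0001  0.0202]
0.015 13.99 [-1.3  0.2  0.8] [-0.      0.      0.0149]
0.013 14.34 [ 0.6 -0.2  0.3] [-0.     0.     0.013]
0.012 14.69 [-0.9  0.3  0.4] [-0.    -0.     0.012]
0.0115 15.04 [-0.4 -0.8 -0.1] [-0.      0.      0.0115]
0.011 15.39 [-0.8  0.2 -0.5] [-0.     0.     0.011]
```

View pics/t5.png

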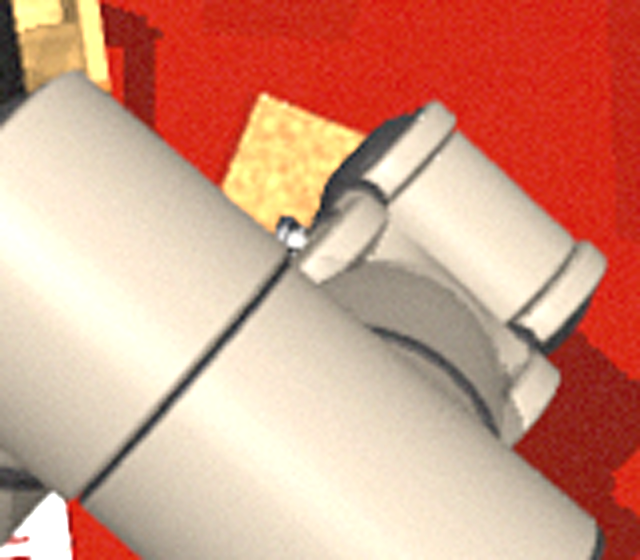

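The arm hides the tile in this view, and there is no contact force yet. I'll creep down until it touches, then release and back off.

```bash
python3 - <<'E'
from h import *
pad=np.array([.4304,-.2616,.008]); F=frame(np.radians(5.5),np.radians(-22)); rv=toolrv(F,-1); off=F@[0,0,-.001]
f0=-.2
for h in (.0105,.01,.0095,.009):
    bot.servo_line(pad+[0,0,h]+off,rv,.02)
    z=np.mean([(bot.hold(.05),monitor.get_state()["contact_force"][2])[1] for _ in range(4)]); print(h,round(z,2))
    if z>1.5: break
jaws.command_gripper(.062,20); bot.hold(.3)
p=np.array(monitor.get_state()["tool_pos"])
bot.servo_line(p+F[:,2]*.06,rv,.08); bot.servo_line(p+F[:,2]*.15,rv,.2); bot.hold(.3)
m=vision.camera_model("wrist"); im=vision.get_image("wrist"); s=monitor.get_state(); print(s["t"],np.round(s["contact_force"],1))
mid=pad+[0,0,.011]
for x,y in [(.065,.023),(.065,-.023),(-.065,0),(0,0)]:
    a=wproj(m,mid+F@[x,y,.0045]); print(x,y,a.round(1)); cv2.circle(im,tuple(int(v) for v in a.round()),2,(0,255,0),-1)
for x,y in [(1,1),(1,-1),(-1,1),(-1,-1)]:
    c,s_=np.cos(np.radians(-22)),np.sin(np.radians(-22)); a=wproj(m,pad+.1*np.array([c*x-s_*y,s_*x+c*y,0])); cv2.circle(im,tuple(int(v) for v in a.round()),3,(255,0,0),-1)
cv2.imwrite("pics/w6.png",cv2.convertScaleAbs(im,alpha=1.4,beta=15))
E
```

```text
0.0105 0.83
0.01 6.53
18.8083 [ 0.2 -0.2  0.4]
0.065 0.023 [251.2 124.7]
0.065 -0.023 [305.8 124.7]
-0.065 0 [278.5 267. ]
0 0 [278.5 199.5]
```

View pics/w6.png

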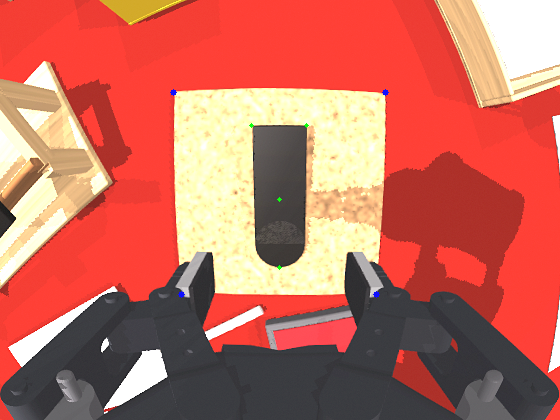

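The tile lies face up and centred on the pad: its middle at (279,199) is within about 2 mm of the prediction, the pad corners match, and the gripper is clear. Handing in.

```bash
python3 - <<'E'
from h import *
order.close_job(); print("done")
E
```

```text
the job is handed in; nothing more can be done
done
```

The round-ended tile now lies face up in the middle of the cork pad, and the job was handed in at about 19 s of the 45 s allowed. `close_job` gives no verdict, so success rests on the checks below.

**What I did:** I gripped the middle tile across its width and swung it level in 2° steps about the ledge, with forces under 3 N. I then lifted it straight up 110 mm and carried it to the pad. I lowered it at a 5.5° slope until it touched at about 6.5 N, then opened the jaws and backed off.

**Last checks:**
- **Slip:** the tile did not slip in the grip; its head edge stayed at the same row of the wrist image from the grasp through the lift.
- **Placing:** the wrist picture shows the tile within about 2 mm of the pad's centre, with the gripper clear of it.
- **Neighbours:** both tiles were still hanging in place after the lift, by eye in the wrist picture. I did not look at them again after the placing; the arm did not go near the rack after that.

**What disagreed:**
- **Tile position:** the rough scene-camera reading of the tile was about 6 mm off the top-camera one. The close wrist view agreed with the top camera to about 1 mm, so I used that.
- **Blocked view:** one top picture, taken while lowering the tile, was hidden by the arm and showed nothing useful.

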